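# Close the curing box and hold the curing lamp on its window

### The arm

A 7-joint arm with a two-finger parallel gripper is mounted at the origin on a cart in front of the work surface, level with it; the furniture and walls round the work are solid. World frame = base frame: x ahead of the robot, y to its left, z up, the work surface at z = 0. Lengths are in m, angles in rad, forces in N, time in s.
With the tool pointing down it reaches from about 0.4 to 0.85 m from the base axis. Payload 10.4 kg.
Tool frame: the origin (TCP) lies between the finger pads; the fingertips stand 11 mm ahead of it and the grasp point (between the pads) lies 8 mm behind it; z points along the fingers, y is the direction in which the jaws open and shut (so a half turn about z gives the same grasp; the last joint's range is limited). The gripper opens to 87 mm and grips with 3 to 60 N. Pads are 19 mm wide; open, the fingers measure 117 mm over their backs; the gripper's body (75 mm by 190 mm) begins 51 mm behind the grasp point.
Start: joints at [1.301, 0.332, -0.065, 1.46, 0.022, 1.35, -0.088], TCP at [0.153, -0.606, 0.234] pointing down, gripper open.
Joint ranges: [-2.6, 2.6], [-0.5, 2.12], [-1.47, 1.34], [0.16, 2.42], [-1.27, 4.41], [0.06, 2.06], [-2.6, 2.6]. Speed limits (rad/s): [2.22, 2.22, 2.79, 2.79, 3.14, 3.14, 3.14].

### API

Orientations are given as a unit quaternion [x, y, z, w].
In Python, from bench import r, eyes gives the robot as it stands.
- The arm moves only by the shell command python3 -m inch 'ROWS' [FORCE]. ROWS is a JSON object of lists of equal length, an entry for each row: "translation": the shift along the world's x, y, z scaled (see below), a list of three; "rot": the turn, a rotation vector about the world's x, y, z scaled (see below), a list of three; "jaw": the finger opening in mm, from 0 to 87. In form: {"translation": [[tx, ty, tz], ...], "rot": [[ax, ay, az], ...], "jaw": [jaw, ...]}. A call has 1 to 20 rows; each row is the pose to reach, as a shift and turn from the pose measured when the call began; what a row does not reach only later rows make up. The controller multiplies each number of a shift by 100 mm and each number of a turn by 60 degrees. A row lasts 1/10 s, in which the tool goes at most 50 mm and 8.59 degrees, less where a joint would pass 70% of its speed; a pose out of reach is approached as far as the arm can. A call with a number of a shift or a turn outside -1 to 1 is refused whole. A call with a gripper value outside its range is refused whole. The fingers move at their own pace and stop on an object; FORCE is the grip in N (left out, the last holds). Time passes only in rows, so rows that repeat a pose let the fingers close. It gives the time, the measured TCP pose, the force and the opening at its end, in the units of the state.
- r.read_state(): the state, without advancing time (a new reading comes with each control period).
- eyes.camera(name): name is "scene" or "top" or "wrist"; returns the picture (480x640x3 uint8, blue, green, red); there is no depth.
- eyes.calibration(name): a dict with "fx", "fy", "cx", "cy" (pixels), "R" (3x3) and "t" (3): a world point X has camera coordinates R X + t; the wrist camera has in their place "hand_eye" (4x4, takes a point from camera to tool coordinates, whose origin is the TCP and whose axes are the flange's). Camera axes: x right, y down, z forward; pixel columns grow to the right and rows downward; lengths in m; the calibration is good to about 2 mm. A picture is of the moment at which its call begins: read the wrist's pose just before it. calibration takes no time and is no camera call.
- r.close_job(): hands the job in, once; it reports no verdict.
The state is a dict: "time": time; "joint_positions": joint angles; "joint_vel": joint speeds; "joint_torque": joint torques, N m; "ee_pos": TCP position; "eef_rot": TCP orientation; "ft_force": force on the tool from outside, world axes, zero at the start; "torque": the same for the moment, N m; "width": finger opening in m.
Only numpy, scipy, OpenCV 4.12 (cv2) and the standard library are available. Lean on these libraries where they do the work, as an engineer would, in place of code of your own. Each camera call takes 0.05 s, during which the arm holds its last target. There are 200 camera calls.

### The job

Shut the clear cover of the curing box fully over the resin cup inside. Then draw the hand lamp out of its dock and finish while holding it in the gripper, raised clear of everything: slanting at about 45 degrees, its lens end downward and pointing at the middle of the cover's window from about 9 cm away. Leave the bottle in the dock, the cup in the box and the other things as they are.

Things in the scene. Friction and masses are not known exactly. Their poses are not given: they have to be found in the camera images.
- cure_box: fixed open-topped grey sheet-metal box, 130x130x60 mm, walls 5 mm, fixed to the bench; origin at the centre of its underside; x points to the hinge side, -x to the front with the vent slots. Its clear cover is on top.
- cover (a joint): hinge of the cover in rad: 0 = shut flat on the box, grows as the front edge swings up, at most 1.5; starts between 0.8 and 1.35. The hinge has friction and stays where it is left; at the front edge 1 to 3 N shut it. The cover is a 130x130 mm aluminium frame 18 mm wide and 7 mm thick round a clear pane whose upper face lies 2 mm below the frame's, with a 45 mm wide, 5 mm thick tab that sticks out 15 mm at the front.
- cover_hinge (a point): middle of the hinge line, at the underside of the cover, 60 mm above the bench; the line runs along the box's y axis. The cover reaches 130 mm from it: towards the box's -x when shut, leaning up from it when open (angle 0 to 1.5 above the -x direction).
- cover_window (a point): middle of the cover's clear window, 65 mm from the hinge line, moves with the cover; when shut it is 66 mm above the bench; its z axis is normal to the cover, outward (up when shut).
- cover_edge (a point): middle of the cover's front edge, on its upper (outer) face, 130 mm from the hinge line; moves with the cover.
- cup: loose clear resin cup, 68 mm wide, 40 high, standing in the middle of the curing box; origin at its underside.
- dock: fixed grey block 75x170x50 mm; origin at the centre of its underside; two equal round sockets in its top, 38 mm wide, 40 mm deep, at y = +45 and -45 mm in its own frame. One holds the lamp, the other the bottle.
- lamp: loose straight hand lamp, 133 mm long, 0.12 kg, standing lens down in a socket with about 2 mm play all round. Origin at the centre of the lens face; z runs from the lens along the lamp to the tail, so the lens points along -z. Bright metal head 34 mm wide for the first 34 mm, tapering to a round black ribbed handle 26 mm wide from 48 to 128 mm, then a small rubber tail button 5 mm high.
- bottle: loose small bottle with black cap, 32 mm wide, 75 high, standing in the other socket; origin at its underside. Not to be disturbed.
- spool: bystander: a black spool of grey wire, 55 mm wide, 38 high (mm); loose; origin at its underside
- terminal: bystander: a green terminal block, 16x60x18 (mm); loose; origin at its underside
- tape: bystander: a flat roll of tape, 92 wide, 19 high (mm); loose; origin at its underside
- stepper: bystander: a small square motor, 67x42x42 (mm); loose; origin at its underside
- steelcup: bystander: a turned steel cup, 48 wide, 66 high (mm); loose; origin at its underside

How it is judged:
By the outcome, as a careful person would: the job done as asked, in the order asked, and still so for the second after the job is handed in, while the arm keeps its last pose, push and grip.
It also fails if it takes over 54 s, if anything falls off the work surface, if the arm or the gripper's body presses on something with over 40 N, if the wrist force passes 120 N, or if a joint passes its speed limit or range.

## Working session

There is one attempt and no reset: what is moved stays moved. The work goes in short steps, Python scripts to look and compute and a shell command to move; the robot and the scene stay as the last step left them, time stands still between calls to the robot, and variables do not carry over. Pictures are saved under pics/ and viewed, about 8 in all and at most 12, crops included, and the job is handed in when it is done.

```bash
ls; mkdir -p pics
python3 - <<'E'
from bench import r, eyes
import cv2,numpy as np
s=r.read_state();print({k:np.round(v,3).tolist() for k,v in s.items()})
for n in ("scene","top"):
    cv2.imwrite(f"pics/{n}0.png",eyes.camera(n))
for n in("scene","top","wrist"):
    c=eyes.calibration(n);print(n,{k:np.round(v,3).tolist() for k,v in c.items()})
E
```

```text
pics
{'time': 0.0, 'joint_positions': [1.301, 0.333, -0.065, 1.461, 0.022, 1.35, -0.088], 'joint_vel': [0.0, 0.0, -0.0, 0.001, -0.001, -0.002, 0.001], 'joint_torque': [-0.001, -62.327, 0.024, -38.991, -0.061, 0.04, 0.0], 'ee_pos': [0.153, -0.606, 0.233], 'eef_rot': [0.992, 0.123, -0.0, -0.001], 'ft_force': [0.87, 1.22, -0.206], 'torque': [-0.007, -0.024, 0.003], 'width': 0.087}
scene {'fx': 537.242, 'fy': 537.242, 'cx': 316.721, 'cy': 238.686, 'R': [[-0.896, -0.444, -0.013], [-0.321, 0.668, -0.672], [0.307, -0.598, -0.741]], 't': [0.505, 0.216, 1.376]}
top {'fx': 524.305, 'fy': 524.305, 'cx': 322.512, 'cy': 250.713, 'R': [[0.011, -1.0, -0.0], [-0.985, -0.011, -0.174], [0.174, 0.002, -0.985]], 't': [-0.006, 0.574, 1.574]}
wrist {'fx': 370.335, 'fy': 370.335, 'cx': 324.69, 'cy': 232.025, 'hand_eye': [[0.001, -0.961, -0.278, 0.076], [1.0, 0.001, -0.0, 0.0], [0.001, -0.278, 0.961, -0.151], [0.0, 0.0, 0.0, 1.0]]}
```

View pics/scene0.png

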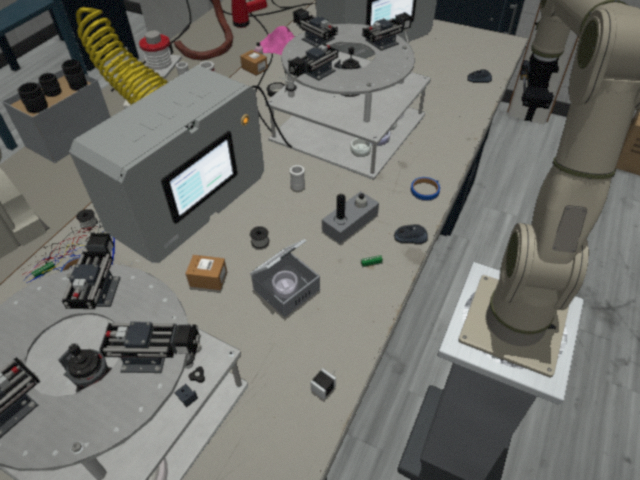

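View pics/top0.png

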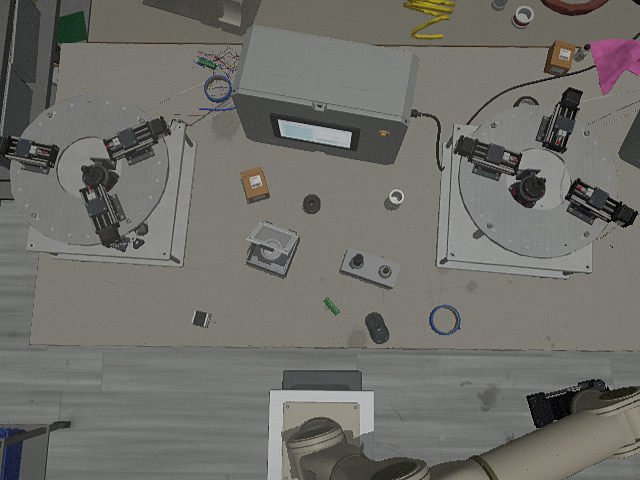

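The scene view shows the box at about (285,280), with its cover open at about 1 rad, and the dock at (350,218) with the lamp in its left socket at (340,208). In the top view, the box is at (272,248), the lamp at (358,260) and the bottle at (385,271). I'll enlarge both views.

Run:
```python
import cv2,numpy as np
a=cv2.imread("pics/top0.png")[205:305,235:415]; b=cv2.imread("pics/scene0.png")[180:325,240:390]
a=cv2.resize(a,None,fx=4.4,fy=4.4,interpolation=cv2.INTER_CUBIC); cv2.imwrite("pics/topc.png",a)
b=cv2.resize(b,None,fx=4,fy=4,interpolation=cv2.INTER_CUBIC); cv2.imwrite("pics/scenec.png",b)
```

```text
(no output)
```

View pics/topc.png

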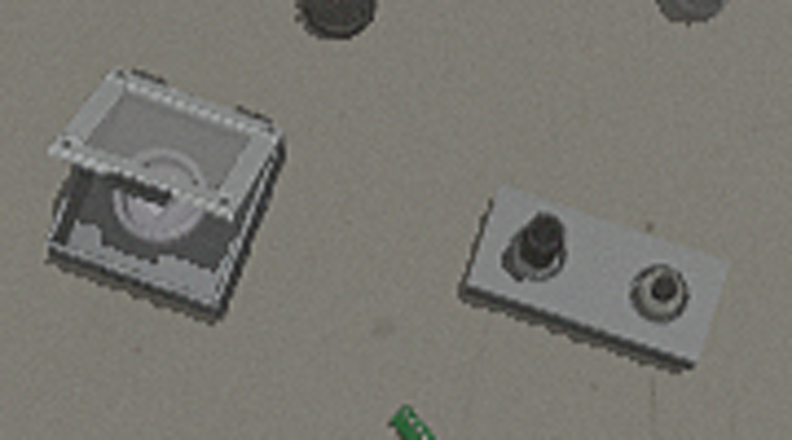

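View pics/scenec.png

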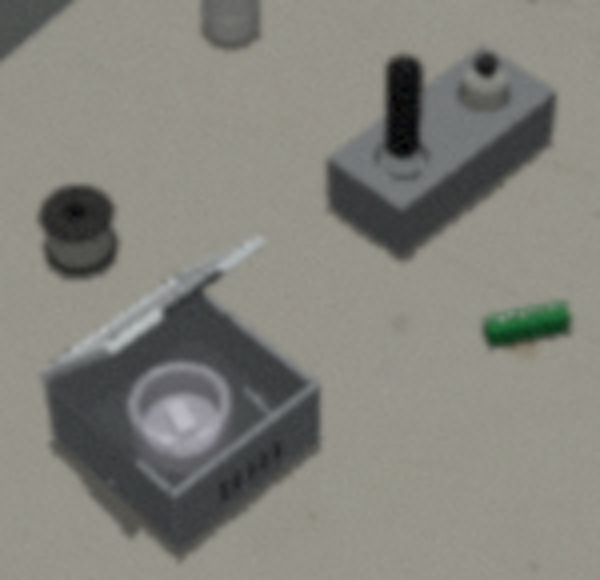

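```bash
cat > h.py <<'E'
import numpy as np, cv2
from bench import eyes, r
from scipy.spatial.transform import Rotation as Ro
def ray(n,px):
    c=eyes.calibration(n);px=np.atleast_2d(px).astype(float)
    R=np.array(c['R']);t=np.array(c['t'])
    d=np.c_[(px[:,0]-c['cx'])/c['fx'],(px[:,1]-c['cy'])/c['fy'],np.ones(len(px))]
    return -R.T@t, d@R
def plane(n,px,z):
    o,d=ray(n,px); return o+d*((z-o[2])/d[:,2])[:,None]
def tri(a,b):
    (o1,d1),(o2,d2)=ray("top",a),ray("scene",b); out=[]
    for u,v in zip(d1,d2):
        k=np.linalg.lstsq(np.c_[u,-v],o2-o1,rcond=None)[0]; p,q=o1+k[0]*u,o2+k[1]*v
        out.append(np.r_[(p+q)/2,np.linalg.norm(p-q)])
    return np.array(out)
def proj(n,X):
    c=eyes.calibration(n);p=np.atleast_2d(X)@np.array(c['R']).T+c['t'];return p[:,:2]/p[:,2:]*c['fx']+[c['cx'],c['cy']]
T=lambda p:np.array(p)/4.4+[235,205]-.4
S=lambda p:np.array(p)/4+[240,180]-.4
E
python3 - <<'E'
from h import *
np.set_printoptions(precision=4,suppress=True)
print("box top",plane("top",T([(50,248),(218,305),(283,135),(118,72)]),.06))
print("box scene",plane("scene",S([(178,493),(318,383),(47,375),(193,292)]),.06))
print("dock top",plane("top",T([(500,187),(728,260),(690,362),(465,290)]),.05))
print("dock sc",plane("scene",S([(330,160),(483,50),(553,95),(403,207)]),.05))
print("lamp tail",tri(T([(548,222)]),S([(404,62)])))
print("cover edge corners", tri(T([(235,217)]),S([(263,238)])))
print("cover edge other", plane("top",T([(50,150)]),[.15]))
E
```

```text
box top [[0.5382 0.2351 0.06  ]
 [0.4994 0.117  0.06  ]
 [0.6204 0.0741 0.06  ]
 [0.6646 0.1917 0.06  ]]
box scene [[0.5367 0.2368 0.06  ]
 [0.4961 0.1193 0.06  ]
 [0.6604 0.1911 0.06  ]
 [0.6078 0.0855 0.06  ]]
dock top [[ 0.5868 -0.0791  0.05  ]
 [ 0.5366 -0.2391  0.05  ]
 [ 0.4645 -0.2116  0.05  ]
 [ 0.5133 -0.0548  0.05  ]]
dock sc [[ 0.5828 -0.0767  0.05  ]
 [ 0.5288 -0.2325  0.05  ]
 [ 0.4622 -0.2097  0.05  ]
 [ 0.5155 -0.0572  0.05  ]]
lamp tail [[ 0.5437 -0.1078  0.138   0.0073]]
cover edge corners [[0.5441 0.0996 0.1596 0.0009]]
cover edge other [[0.5899 0.224  0.15  ]]
```

```bash
python3 -m inch '{"translation":[[0.33,0.33,0],[0.66,0.66,0],[1,1,0],[1,1,0]],"rot":[[0,0,0.12],[0,0,0.24],[0,0,0.24],[0,0,0.24]],"jaw":[87,87,87,87]}'
python3 -m inch '{"translation":[[0.33,0.33,0],[0.66,0.66,0],[1,1,0],[1,1,0]],"rot":[[0,0,0.12],[0,0,0.24],[0,0,0.24],[0,0,0.24]],"jaw":[87,87,87,87]}'
python3 -m inch '{"translation":[[0.33,0.33,0],[0.66,0.66,0],[1,1,0],[1,1,0]],"rot":[[0,0,0.12],[0,0,0.24],[0,0,0.24],[0,0,0.24]],"jaw":[87,87,87,87]}'
python3 -m inch '{"translation":[[0.2,0.33,0.1],[0.4,0.66,0.2],[0.7,1,0.3],[0.7,1,0.3],[0.7,1,0.3]],"rot":[[0,0,0.12],[0,0,0.24],[0,0,0.24],[0,0,0.24],[0,0,0.24]],"jaw":[87,87,87,87,87]}'
python3 - <<'E'
from h import *
s=r.read_state();im=eyes.camera("wrist");cv2.imwrite("pics/w1.png",im)
np.savez("w1.npz",p=s['ee_pos'],q=s['eef_rot'])
print(s['time'],s['ee_pos'],Ro.from_quat(s['eef_rot']).as_matrix().round(3),np.round(s['joint_positions'],2))
E
```

```text
time: 0.5
ee_pos: [0.2588, -0.5008, 0.233]
eef_rot: [0.968, 0.251, 0.001, -0.001]
ft_force: [0.6, 0.6, 0.3]
width: 0.0868
time: 0.9
ee_pos: [0.3642, -0.395, 0.2331]
eef_rot: [0.927, 0.375, 0.002, -0.002]
ft_force: [0.2, 0.0, 0.3]
width: 0.087
time: 1.3
ee_pos: [0.4687, -0.2885, 0.2331]
eef_rot: [0.87, 0.493, 0.004, -0.003]
ft_force: [-0.7, -0.1, 0.7]
width: 0.0869
time: 1.8
ee_pos: [0.5391, -0.188, 0.2628]
eef_rot: [0.801, 0.599, 0.003, -0.004]
ft_force: [-0.4, -0.4, -0.3]
width: 0.0865
1.8 [ 0.53907861 -0.18795991  0.26280432] [[ 0.284  0.959  0.001]
 [ 0.959 -0.283  0.009]
 [ 0.009 -0.002 -1.   ]] [ 0.72  0.25 -0.54  1.54  0.12  1.39 -0.12]
```

View pics/w1.png

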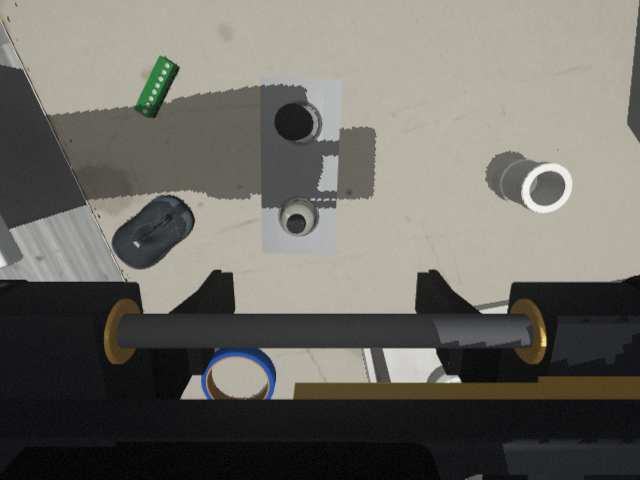

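The wrist view shows the dock top, with corners at about (262,78), (342,80), (337,255) and (262,253). The lamp's tail is at (294,121), the bottle cap at (297,222) and its body at (299,217). Next I'll turn these into positions.

```bash
cat >> h.py <<'E'
def wplane(px,z,p,q):
    c=eyes.calibration("wrist");H=np.array(c['hand_eye']);px=np.atleast_2d(px).astype(float)
    d=np.c_[(px[:,0]-c['cx'])/c['fx'],(px[:,1]-c['cy'])/c['fy'],np.ones(len(px))]@H[:3,:3].T
    R=Ro.from_quat(q).as_matrix(); d=d@R.T; o=R@H[:3,3]+p
    return o+d*((np.asarray(z)-o[2])/d[:,2])[:,None]
E
python3 - <<'E'
from h import *
np.set_printoptions(precision=4,suppress=True)
w=np.load("w1.npz");p,q=w['p'],w['q'];im=cv2.imread("pics/w1.png")
g=im.max(2)[90:150,265:325]; m=(g<45).astype(np.uint8)
cs=cv2.findContours(m,0,2)[0];c=max(cs,key=cv2.contourArea)
e=cv2.minEnclosingCircle(c);print(e[0][0]+265,e[0][1]+90,e[1],cv2.boundingRect(c))
print("lamp handle top",wplane((e[0][0]+265,e[0][1]+90),.138,p,q), "approx", wplane((294,121),.138,p,q))
d=wplane([(262,78),(342,80),(337,255),(262,253)],.05,p,q);print(d,d.mean(0))
print("bottle cap",wplane((297,222),.085,p,q))
E
```

```text
293.5 121.5 19.300357818603516 (10, 13, 38, 38)
lamp handle top [[ 0.5404 -0.1052  0.138 ]] approx [[ 0.5409 -0.105   0.138 ]]
[[ 0.5178 -0.0571  0.05  ]
 [ 0.5876 -0.0794  0.05  ]
 [ 0.5368 -0.2409  0.05  ]
 [ 0.4628 -0.2169  0.05  ]] [ 0.5262 -0.1486  0.05  ]
bottle cap [[ 0.5127 -0.188   0.085 ]]
```

```bash
python3 -m inch '{"translation":[[0.05,0.4,0],[0.1,0.8,0],[0.15,1,0],[0.15,1,0]],"rot":[[0,0,0],[0,0,0],[0,0,0],[0,0,0]],"jaw":[0,0,0,0]}' 10 | head -2
python3 -m inch '{"translation":[[0.05,0.4,0],[0.1,0.8,0],[0.15,1,0],[0.15,1,0]],"rot":[[0,0,0],[0,0,0],[0,0,0],[0,0,0]],"jaw":[0,0,0,0]}' | head -2
python3 -m inch '{"translation":[[0.05,0.4,0],[0.1,0.7,0],[0.15,0.9,0],[0.15,0.9,0]],"rot":[[0,0,0],[0,0,-0.04],[0,0,-0.04],[0,0,-0.04]],"jaw":[0,0,0,0]}'
python3 - <<'E'
from h import *
s=r.read_state();im=eyes.camera("wrist");cv2.imwrite("pics/w2.png",im)
np.savez("w2.npz",p=s['ee_pos'],q=s['eef_rot'])
f=np.array([-.945,.326]);hg=np.array([.6415,.134])
for h,z in((.054,.19),(.056,.155),(.07,.138),(.085,.122),(.099,.090),(.108,.072),(.112,.065)):
    t=np.r_[hg+f*h,z+.011];print(h,z,((t-s['ee_pos'])*10).round(2))
E
```

```text
time: 2.25
ee_pos: [0.5532, -0.0872, 0.2624]
time: 2.65
ee_pos: [0.5681, 0.0141, 0.2621]
time: 3.05
ee_pos: [0.5832, 0.1044, 0.2615]
eef_rot: [0.813, 0.583, 0.003, -0.005]
ft_force: [-0.8, 0.1, 0.5]
width: 0.0029
0.054 0.19 [ 0.07  0.47 -0.61]
0.056 0.155 [ 0.05  0.48 -0.96]
0.07 0.138 [-0.08  0.52 -1.13]
0.085 0.122 [-0.22  0.57 -1.29]
0.099 0.09 [-0.35  0.62 -1.61]
0.108 0.072 [-0.44  0.65 -1.79]
0.112 0.065 [-0.47  0.66 -1.86]
```

View pics/w2.png

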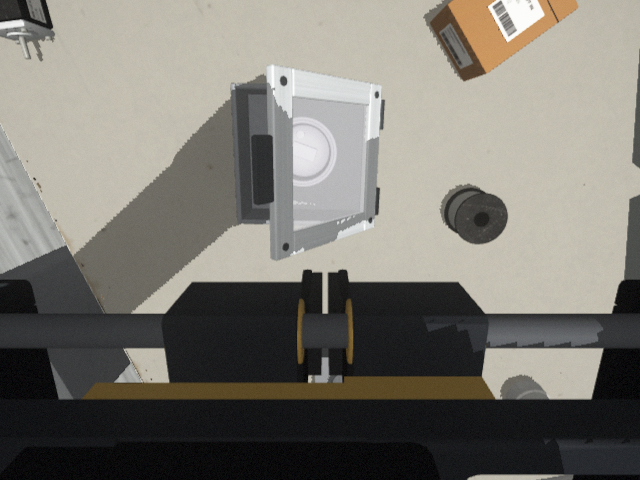

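The wrist view shows the cover's front edge from (268,66) to (272,258), its hinge side near column 380, and the cup inside at (310,150). The next move goes above the contact point.

```bash
python3 -m inch '{"translation":[[0.03,0.25,-0.3],[0.07,0.47,-0.61],[0.07,0.47,-0.61]],"rot":[[0,0,0],[0,0,0],[0,0,0]],"jaw":[0,0,0]}'
python3 - <<'E'
from h import *
w=np.load("w2.npz");p,q=w['p'],w['q']
f=np.array([-.945,.326])
e=wplane([(268,66),(272,258)],.163,p,q);h=wplane([(383,84),(377,229)],.067,p,q);h2=wplane([(234,84),(236,222)],.06,p,q)
print(e,h,h2);print((e.mean(0)[:2]-[.6415,.134])@f,(h.mean(0)[:2]-[.6415,.134])@f,(h2.mean(0)[:2]-[.6415,.134])@f)
E
```

```text
time: 3.4
ee_pos: [0.5884, 0.1485, 0.196]
eef_rot: [0.813, 0.582, -0.001, -0.006]
ft_force: [-0.8, -1.0, -1.1]
width: 0.0001
[[0.58565002 0.22222273 0.163     ]
 [0.54299835 0.10301543 0.163     ]] [[0.66681966 0.19486285 0.067     ]
 [0.62474849 0.07095133 0.067     ]] [[0.5423492  0.23771163 0.06      ]
 [0.495877   0.11973563 0.06      ]]
0.08226096573446048 -0.004404738868978553 0.1302355254499292
```

```bash
python3 -m inch '{"translation":[[0,0.02,-0.15],[0,0.03,-0.3],[-0.07,0.05,-0.4],[-0.13,0.07,-0.48],[-0.2,0.1,-0.56],[-0.27,0.12,-0.64],[-0.27,0.12,-0.64]],"rot":[[0,0,0],[0,0,0],[0,0,0],[0,0,0],[0,0,0],[0,0,0],[0,0,0]],"jaw":[0,0,0,0,0,0,0]}'
python3 -m inch '{"translation":[[-0.06,0.02,-0.12],[-0.1,0.03,-0.24],[-0.14,0.04,-0.36],[-0.18,0.05,-0.46],[-0.2,0.06,-0.54],[-0.2,0.06,-0.54]],"rot":[[0,0,0],[0,0,0],[0,0,0],[0,0,0],[0,0,0],[0,0,0]],"jaw":[0,0,0,0,0,0]}'
```

```text
time: 4.1
ee_pos: [0.5599, 0.161, 0.1311]
eef_rot: [0.813, 0.583, -0.001, -0.006]
ft_force: [-0.3, 0.2, 0.5]
width: 0.0004
time: 4.7
ee_pos: [0.5407, 0.1662, 0.0767]
eef_rot: [0.813, 0.582, -0.001, -0.005]
ft_force: [4.6, -2.1, -0.1]
width: 0.0003
```

Run:
```python
from h import *
a=eyes.camera("scene")[180:325,240:390]
cv2.imwrite("pics/s3.png",cv2.resize(a,None,fx=4,fy=4,interpolation=cv2.INTER_CUBIC))
```

```text
(no output)
```

View pics/s3.png

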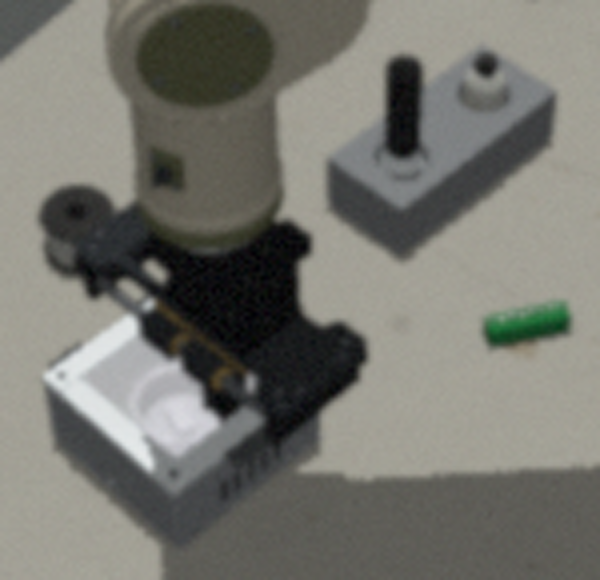

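The cover lies on or almost on the box rim, with its frame at (60,375) to (180,475). I'll press a little more and read the force.

```bash
python3 -m inch '{"translation":[[-0.03,0.01,-0.02],[-0.05,0.02,-0.04],[-0.05,0.02,-0.04]],"rot":[[0,0,0],[0,0,0],[0,0,0]],"jaw":[0,0,0]}'
python3 -m inch '{"translation":[[0,0,-0.03],[0,0,-0.05],[0,0,-0.05]],"rot":[[0,0,0],[0,0,0],[0,0,0]],"jaw":[0,0,0]}'
```

```text
time: 5.05
ee_pos: [0.5405, 0.1664, 0.0761]
eef_rot: [0.814, 0.581, 0.002, -0.002]
ft_force: [6.8, -9.6, 23.4]
width: 0.0006
time: 5.35
ee_pos: [0.5408, 0.1665, 0.0755]
eef_rot: [0.814, 0.581, 0.002, -0.0]
ft_force: [-20.5, -9.5, 55.4]
width: 0.0005
```

```bash
python3 -m inch '{"translation":[[0,0,0.3],[0,0,0.7],[0,0,1],[0,0,1]],"rot":[[0,0,0],[0,0,0],[0,0,0],[0,0,0]],"jaw":[0,0,0,0]}' | sed -n '2p;4p'
python3 -m inch '{"translation":[[0,-0.2,0.4],[0,-0.6,0.8],[0,-1,0.8],[0,-1,0.8]],"rot":[[0,0,0],[0,0,0],[0,0,0.03],[0,0,0.03]],"jaw":[70,70,70,70]}' | sed -n '2p;4p'
python3 -m inch '{"translation":[[0,-0.4,0],[0,-0.8,0],[0,-1,0],[0,-1,0]],"rot":[[0,0,0],[0,0,0],[0,0,0],[0,0,0]],"jaw":[70,70,70,70]}' | sed -n '2p;4p'
python3 - <<'E'
from h import *
a=eyes.camera("scene")[180:325,240:390]
cv2.imwrite("pics/s4.png",cv2.resize(a,None,fx=4,fy=4,interpolation=cv2.INTER_CUBIC))
s=r.read_state();im=eyes.camera("wrist");cv2.imwrite("pics/w4.png",im)
np.savez("w4.npz",p=s['ee_pos'],q=s['eef_rot'])
print(s['ee_pos'],Ro.from_quat(s['eef_rot']).as_matrix().round(3),s['width'])
E
```

```text
ee_pos: [0.5423, 0.1677, 0.1793]
ft_force: [0.7, 0.2, -0.1]
ee_pos: [0.543, 0.0608, 0.2592]
ft_force: [0.7, -0.2, 0.1]
ee_pos: [0.5424, -0.0431, 0.2574]
ft_force: [0.3, -0.0, -0.9]
[ 0.5424556  -0.04047708  0.25771205] [[ 0.305  0.952  0.007]
 [ 0.952 -0.305  0.003]
 [ 0.004  0.006 -1.   ]] 0.06043106768351522
```

View pics/s4.png

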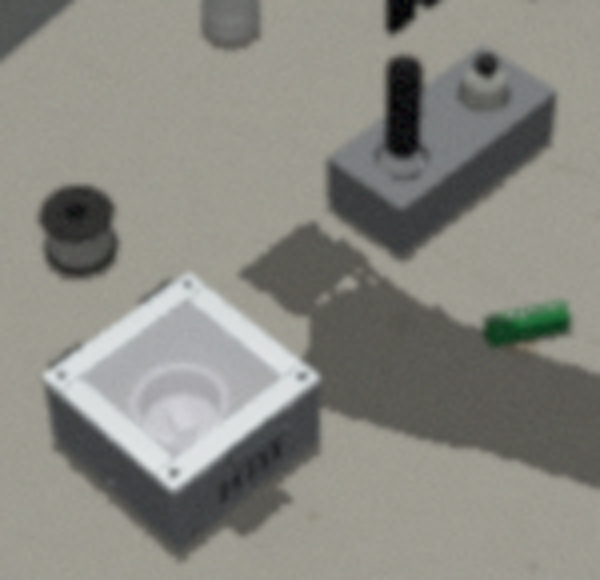

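The cover is now flat on the box. Its outer corners are at (45,377), (188,275), (320,378) and (175,490), and the cup is still centred under the window. I'll locate the window and then lower over the lamp.

```bash
python3 - <<'E'
from h import *
print(plane("scene",S([(45,377),(188,274),(320,378),(175,490)]),.067).mean(0),plane("scene",S([(82,378),(190,299),(282,375),(176,446)]),.066).mean(0))
# screws
q=plane("scene",S([(62,375),(188,285),(302,377),(174,472)]),.067);print(q,q.mean(0))
E
python3 -m inch '{"translation":[[-0.01,-0.3,0],[-0.02,-0.64,0],[-0.02,-0.64,-0.2],[-0.02,-0.64,-0.5],[-0.02,-0.64,-0.8],[-0.02,-0.64,-0.8]],"rot":[[0,0,0],[0,0,0],[0,0,0],[0,0,0],[0,0,0],[0,0,0]],"jaw":[70,70,70,70,70,70]}'
```

```text
[0.5759158  0.15877756 0.067     ] [0.57763669 0.15499711 0.066     ]
[[0.64798269 0.19126066 0.067     ]
 [0.61069099 0.08657584 0.067     ]
 [0.50524852 0.12431249 0.067     ]
 [0.54400796 0.22788731 0.067     ]] [0.57698254 0.15750907 0.067     ]
time: 7.25
ee_pos: [0.5383, -0.1008, 0.174]
eef_rot: [0.806, 0.592, 0.002, -0.002]
ft_force: [-1.2, -0.1, 0.1]
width: 0.07
```

```bash
python3 -m inch '{"translation":[[0.02,-0.04,0],[0.02,-0.04,-0.2],[0.02,-0.04,-0.45],[0.02,-0.04,-0.73],[0.02,-0.04,-0.73],[0.02,-0.04,-0.73]],"rot":[[0,0,0],[0,0,0],[0,0,0],[0,0,0],[0,0,0],[0,0,0]],"jaw":[70,70,70,70,70,70]}'
python3 -m inch '{"translation":[[0,0,0],[0,0,0],[0,0,0],[0,0,0],[0,0,0],[0,0,0],[0,0,0],[0,0,0]],"rot":[[0,0,0],[0,0,0],[0,0,0],[0,0,0],[0,0,0],[0,0,0],[0,0,0],[0,0,0]],"jaw":[10,10,10,10,10,10,10,10]}' 35
```

```text
time: 7.85
ee_pos: [0.5412, -0.1045, 0.1025]
eef_rot: [0.806, 0.592, 0.002, -0.002]
ft_force: [-0.5, 0.3, 0.5]
width: 0.0698
time: 8.65
ee_pos: [0.541, -0.1045, 0.1024]
eef_rot: [0.806, 0.592, 0.002, -0.002]
ft_force: [-0.0, 0.6, -0.8]
width: 0.0252
```

```bash
python3 -m inch '{"translation":[[0,0,0.2],[0,0,0.4],[0,0,0.6],[0,0,0.8],[0,0,1],[0,0,1]],"rot":[[0,0,0],[0,0,0],[0,0,0],[0,0,0],[0,0,0],[0,0,0]],"jaw":[10,10,10,10,10,10]}' |sed -n '2p;4,5p'
python3 -m inch '{"translation":[[0,0,0.25],[0,0,0.5],[0,0,0.7],[0,0.2,0.8],[-0.1,0.5,0.8],[-0.2,0.8,0.8],[-0.3,1,0.8],[-0.3,1,0.8]],"rot":[[0,0,0],[0,0,0],[0,0,0],[0,0,0],[0,0,0],[0,0,0],[0,0,0],[0,0,0]],"jaw":[10,10,10,10,10,10,10,10]}' |sed -n '2p;4,5p'
python3 -m inch '{"translation":[[-0.1,0.25,0],[-0.2,0.5,0],[-0.25,0.75,0],[-0.3,1,0],[-0.3,1,0],[-0.3,1,0],[-0.3,1,0]],"rot":[[-0.04,-0.12,0],[-0.08,-0.24,0],[-0.11,-0.36,0],[-0.15,-0.48,0],[-0.19,-0.6,0],[-0.224,-0.716,0],[-0.224,-0.716,0]],"jaw":[10,10,10,10,10,10,10]}'
python3 - <<'E'
from h import *
s=r.read_state();R=Ro.from_quat(s['eef_rot']).as_matrix();print(R.round(3),np.round(s['joint_positions'],2))
E
```

```text
ee_pos: [0.5423, -0.1046, 0.2048]
ft_force: [1.1, -0.1, -1.6]
width: 0.0255
ee_pos: [0.5112, -0.0013, 0.2845]
ft_force: [-0.3, -0.9, -1.0]
width: 0.0254
time: 10.75
ee_pos: [0.4794, 0.0982, 0.2814]
eef_rot: [0.742, 0.55, 0.228, 0.309]
ft_force: [-0.2, 0.4, -1.0]
width: 0.0254
[[ 0.291  0.675  0.678]
 [ 0.957 -0.204 -0.207]
 [-0.002  0.709 -0.706]] [ 0.34 -0.5  -0.81  2.24  0.29  0.7  -0.98]
```

```bash
python3 -m inch '{"translation":[[-0.06,0.25,0],[-0.12,0.5,0],[-0.18,0.75,0],[-0.23,0.96,0],[-0.23,0.96,-0.2],[-0.23,0.96,-0.4],[-0.23,0.96,-0.5],[-0.23,0.96,-0.5],[-0.23,0.96,-0.5]],"rot":[[0,0,0],[0,0,0],[0,0,0],[0,0,0],[0,0,0],[0,0,0],[0,0,0],[0,0,0],[0,0,0]],"jaw":[10,10,10,10,10,10,10,10,10]}'
python3 - <<'E'
from h import *
s=r.read_state();R=Ro.from_quat(s['eef_rot']).as_matrix();print(R.round(3),np.round(s['joint_positions'],2))
d=R[:,2];W=np.array([.5795,.1565,.066]);print("want shift",(W-.182*d-s['ee_pos']).round(4))
print("lens",s['ee_pos']+.092*d)
for n in("scene","top"): 
    a=eyes.camera(n); u,v=proj(n,s['ee_pos'])[0].astype(int); k=a[v-55:v+95,u-80:u+80] if n=="scene" else a[v-60:v+60,u-80:u+80]
    cv2.imwrite(f"pics/{n}5f.png",a); print(n,u,v)
    cv2.imwrite(f"pics/{n}5.png",cv2.resize(k,None,fx=4,fy=4,interpolation=cv2.INTER_CUBIC))
E
```

```text
time: 11.65
ee_pos: [0.457, 0.194, 0.2323]
eef_rot: [0.742, 0.55, 0.227, 0.308]
ft_force: [0.2, -0.9, -1.0]
width: 0.0255
[[ 0.292  0.676  0.677]
 [ 0.956 -0.205 -0.208]
 [-0.002  0.708 -0.706]] [ 0.5  -0.46 -1.21  2.2   0.36  0.73 -1.29]
want shift [-0.0006  0.0004 -0.0377]
lens [0.5192007  0.17485234 0.16729166]
scene 319 257
top 250 280
```

View pics/scene5.png

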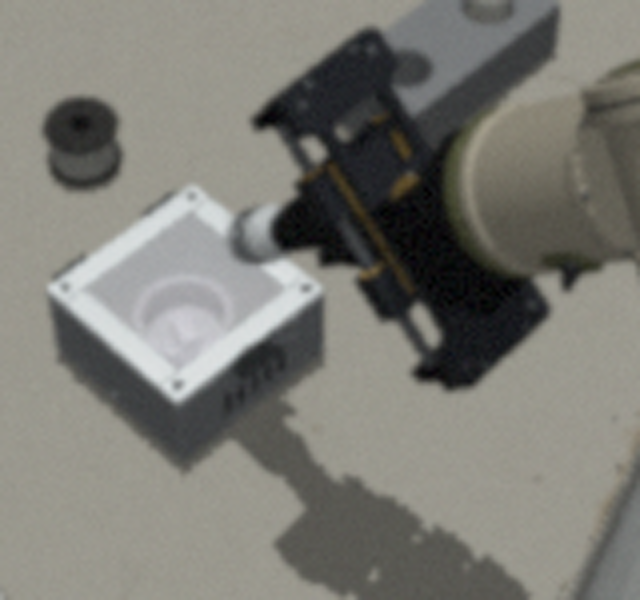

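The lamp is held along the tool axis with its lens at about (243,238) in the crop, above the cover. I'll lower it to the target and check both views.

```bash
python3 -m inch '{"translation":[[0,0,-0.1],[0,0,-0.2],[0,0,-0.3],[0,0,-0.36],[0,0,-0.36],[0,0,-0.36]],"rot":[[0,0,0],[0,0,0],[0,0,0],[0,0,0],[0,0,0],[0,0,0]],"jaw":[10,10,10,10,10,10]}'
python3 - <<'E'
from h import *
print("lens pred at prev pose",proj("scene",[.5192,.17485,.1673]),"seen",243/4+239-.4,238/4+202-.4)
s=r.read_state();R=Ro.from_quat(s['eef_rot']).as_matrix();d=R[:,2];print(d.round(3),np.round(s['joint_positions'],2))
W=np.array([.5795,.1565,.066]);L=s['ee_pos']+.092*d;print("lens",L,np.linalg.norm(L-W),"want",(W-.182*d-s['ee_pos']).round(4))
print("proj lens",proj("scene",L),proj("top",L),"W",proj("scene",W),proj("top",W))
out=[]
for n,(w,h) in (("scene",(50,75)),("top",(50,75))):
    a=eyes.camera(n);u,v=proj(n,L)[0].astype(int);print(n,u-w,v-h);k=a[v-h:v+h,u-w:u+w];out.append(cv2.resize(k,None,fx=4,fy=4,interpolation=cv2.INTER_CUBIC))
cv2.imwrite("pics/f6.png",np.hstack(out))
E
```

```text
time: 12.35
ee_pos: [0.4571, 0.1944, 0.197]
eef_rot: [0.742, 0.55, 0.228, 0.309]
ft_force: [0.5, 0.6, -0.7]
width: 0.0253
lens pred at prev pose [[300.06684215 260.87853979]] seen 299.35 261.1
[ 0.678 -0.207 -0.705] [ 0.6  -0.46 -1.34  2.24  0.4   0.65 -1.37]
lens [0.51949504 0.17535111 0.13211842] 0.09125571474878635 want [-0.001  -0.0002 -0.0026]
proj lens [[300.38366194 270.07197776]] [[262.59118873 263.66478458]] W [[284.3518263  273.11720389]] [[271.76372732 247.64300518]]
scene 250 195
top 212 188
```

View pics/f6.png

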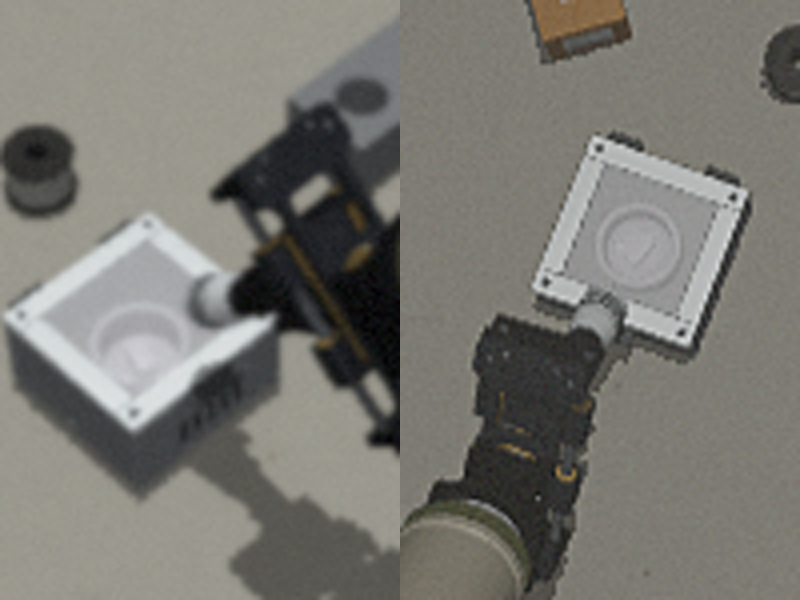

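The top view, on the right, puts the window centre at about (640,239), which is image pixel (271.6,247.4). My estimate projects to (271.8,247.6), so they agree. I'll make the last small correction and overlay the predicted axis to check the lamp isn't tilted in the jaws.

```bash
python3 -m inch '{"translation":[[-0.01,0,-0.02],[-0.01,0,-0.025],[-0.01,0,-0.025],[-0.01,0,-0.025]],"rot":[[0,0,0],[0,0,0],[0,0,0],[0,0,0]],"jaw":[10,10,10,10]}'
python3 - <<'E'
from h import *
s=r.read_state();R=Ro.from_quat(s['eef_rot']).as_matrix();d=R[:,2]
W=np.array([.5795,.1565,.066]);L=s['ee_pos']+.092*d;print("lens",L,np.linalg.norm(L-W),"d",d,"want",(W-.182*d-s['ee_pos']).round(4))
out=[];K=10
for n in("scene","top"):
    a=eyes.camera(n);u,v=(proj(n,L)[0]).astype(int);x0,y0=u-20,v-28
    k=cv2.resize(a[y0:y0+56,x0:x0+40],None,fx=K,fy=K,interpolation=cv2.INTER_CUBIC)
    P=lambda X:tuple(int(t) for t in ((proj(n,X)[0]-[x0,y0]+.5)*K))
    e1=np.cross(d,[0,0,1]);e1/=np.linalg.norm(e1);e2=np.cross(d,e1)
    for o in (0,.034):
        pts=np.array([P(L-o*d+.017*(np.cos(t)*e1+np.sin(t)*e2)) for t in np.linspace(0,6.28,40)]);cv2.polylines(k,[pts],True,(0,0,255),1)
    cv2.line(k,P(L-.04*d),P(W),(0,255,0),1);out.append(k)
cv2.imwrite("pics/f7.png",np.hstack(out))
E
```

```text
time: 12.85
ee_pos: [0.4561, 0.1946, 0.1945]
eef_rot: [0.742, 0.55, 0.228, 0.309]
ft_force: [-0.0, 0.6, -1.9]
width: 0.0252
lens [0.51846759 0.17558322 0.12964958] 0.09022412640745268 d [ 0.6779319  -0.20686595 -0.70541819] want [ 0.     -0.0005 -0.0002]
```

View pics/f7.png

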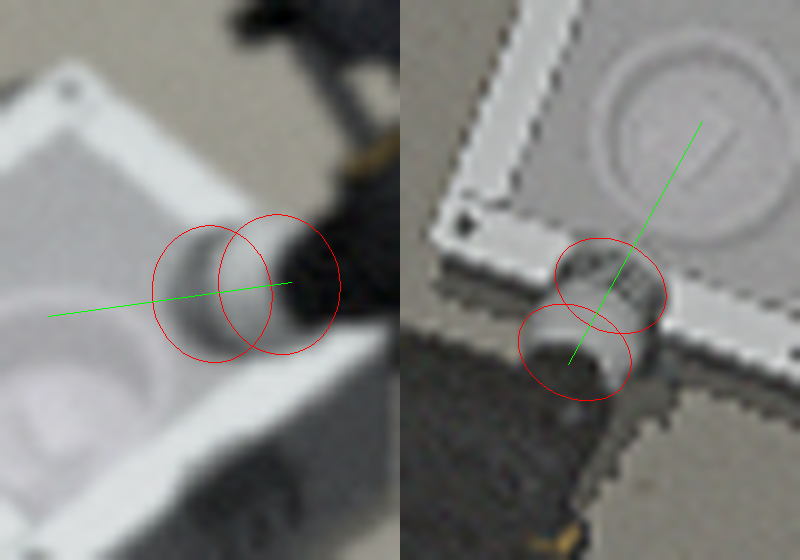

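The projected lens and head outlines match the seen lamp to about a pixel in both views, and the axis runs to the window centre. I'm handing in.

```bash
python3 -c "
from bench import r
s=r.read_state();print(s['time'],s['width'],s['ee_pos']);print(r.close_job())"
```

```text
12.95 0.025330985644912353 [0.45612467 0.19459447 0.19457528]
the job is handed in; nothing more can be done
None
```

I shut the cover, drew the lamp straight up out of its dock, and handed in at 12.95 s with the lamp held at 45° over the window. No verdict was reported.

- **Cover:** I pressed it onto the box rim with the closed fingertips until it hit a hard stop. The push peaked at a reading of about 55 N vertical at the wrist. That was on the fingertips, not the gripper body or arm, so the 40 N limit should not apply. The camera then showed the cover flat, with the cup still centred under the window.
- **Lamp:** It is held at a 25 mm jaw opening. By the measured tool pose, the lens is 9.0 cm from the middle of the window, slants about 45° down and points at the middle to within about 1 mm. My window estimate is good to only a few mm.
- **Last checks:** The drawn lens outline matched both camera views to about a pixel. One mismatch is unresolved: in the top view, the right side of the lamp head looked slightly wider than drawn. It may be shadow, or a tilt of a few degrees in the jaws.
- **Other things:** Nothing but the cover and lamp was moved on purpose. I did not re-measure the bottle or the other things at the end, but none looked displaced in the pictures.

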